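# Release and push off the filter cover of a model-maker's dust collector

### The arm

A 6-joint arm with a two-finger parallel gripper is mounted at the origin on the work surface. World frame = base frame: x ahead of the robot, y to its left, z up, the work surface at z = 0. Lengths are in m, angles in degrees, forces in N, time in s.
With the tool pointing down it reaches from about 0.275 to 0.85 m from the base axis. Payload 5.2 kg.
Tool frame: the origin (TCP) lies midway between the tips of the shut fingers; the grasp point (between the pads) lies 19 mm behind it; x points along the fingers, z is the direction in which the jaws open and shut, and the axes are right-handed (so a half turn about x gives the same grasp; the last joint's range is limited). The gripper opens to 85 mm and grips with 20 to 120 N. Pads are 22 mm wide; open, the fingers measure 114 mm over their backs; the gripper's body (76 mm by 85 mm) begins 54 mm behind the grasp point. The pads swing forward as they close: fully open they stand 13 mm farther back than shut.
Start: joints at [63.61, 14.817, 87.949, -0, 77.235, -11.62], TCP at [0.14, 0.532, 0.231] pointing down, gripper open.
Joint ranges: [-179.93, 179.93], [-52.35, 119.4], [10.71, 147.94], [-69.91, 249.91], [12.55, 155.21], [-178.61, 178.61]. Speed limits (degrees/s): [147.25, 147.25, 180, 180, 180, 180].

### API

Orientations are given as a 3x3 rotation matrix whose columns are the frame's x, y, z axes.
In Python, from workcell import env gives the robot as it stands. Calls block until the motion is done:
- env.goto(position, orientation): joint-space move of the TCP to a pose.
- env.servo_line(position, feed=0.15, attitude=None, threshold=None): straight line of the TCP; attitude=None keeps the orientation; feed is the mean speed in m/s. With threshold (N) it stops when the force on the tool has changed by that much, and returns True; else False.
- env.move_joints(angles): joint-space move.
- env.set_gripper(opening, grasp_force=None): opening from 0.0 (shut) to 1.0 (fully open); grasp_force is the grip in N (None keeps the last); returns when the fingers have stopped.
- env.sleep(seconds).
- env.solve_ik(position, orientation): joint angles nearest the present ones, or None.
- env.observe(): the state.
- env.grab_frame(name): name is "scene" or "top" or "wrist"; returns a dict with "image" (400x640x3 uint8, red, green, blue), "K" (3x3 intrinsics, pixels), "k1" (the pictures are not rectified: a ray, as slopes to the right and down, at radius r is drawn at 1 + k1 r^2 times it, then the intrinsics apply), "view" (4x4, takes a point from world to camera coordinates); the wrist camera has in their place "mount" (4x4, takes a point from camera to tool coordinates, whose origin is the TCP and whose axes are the tool frame's). Camera axes: x right, y down, z forward; pixel columns grow to the right and rows downward; lengths in m; the calibration is good to about 2 mm. A picture is of the moment at which its call begins: read the wrist's pose just before it. There is no depth.
A pose or a line that the arm cannot do raises env.Unreachable and nothing moves.
- env.finish_job(): hands the job in, once; it reports no verdict.
The state is a dict: "time_s": time; "joint_positions": joint angles; "joint_vel": joint speeds; "joint_torque": joint torques, N m; "tool_pos": TCP position; "eef_rot": TCP orientation; "contact_force": force on the tool from outside, world axes, zero at the start; "torque": the same for the moment, N m; "opening": opening from 0.0 (shut) to 1.0 (fully open).
Only numpy, scipy, OpenCV 4.12 (cv2) and the standard library are available. Lean on these libraries where they do the work, as an engineer would, in place of code of your own. Each camera call takes 0.05 s, during which the arm holds its last target.

### The job

Open the filter of the small dust collector on the hobby bench: press the orange snap tab down so that the blue filter cover springs free, then push the cover by its upright rib along the rails until it is completely clear of them and lies flat on the parking ledge, with the filter open. Only press and push with the fingertips or the outside of the fingers: the cover must not be lifted, tipped or pushed off the machine, and the paints, tools and other things standing around must stay where they are.

Things in the scene. Friction and masses are not known exactly. Their poses are not given: they have to be found in the camera images.
- unit: bench dust collector, low white and grey box 200 (x) x 300 (y) x 70 mm (z), fixed to the table. Origin: centre of its underside; z is up, +y is the way the cover slides off. Its flat top (deck) is at z = 70 mm. A grey block behind the cover (y -143 to -130 mm, 13.5 mm above the deck) holds a spring pin that pushes the cover towards +y.
- seat (a point): deck point at x = 0, y = -70 mm of the collector, under the middle of the seated cover, axes as the collector's. Two dark rails run beside the seat from y = -125 to -15 mm (collector frame), at x = -60 to -52 and 52 to 60 mm, 13.5 mm high above the deck, with lips over the cover's edges as far in as x = -44 and 44. The open filter well lies between them, y -112 to -30 mm.
- ledge (a point): deck point at x = 0, y = 60 mm of the collector: the middle of the bare parking ledge, and a good place for the middle of the pushed-off cover. The ledge is level with the seat, runs from y = -15 mm on and is ended by an 8 mm high stop bar at y = 140 mm.
- tab_top (a point): centre of the top face of the orange snap tab, moving with it: pad 30 (x) x 26 (y) mm, 22 mm above the deck when up, at x = -80, y = -11.5 mm of the collector, outside the cover's path. Pressed straight down; even fully down the pad is above all that is around it. Its small tooth, 4.5 mm above the deck, blocks the cover's leading corner.
- tab (a joint): travel of the snap tab, m: 0 up, 0.008 fully down. Sprung: 1 N to start, 4.5 to 7 N fully down. From about 0.005 it frees the cover, which hops about 10 mm towards +y. The tab may then be let go: it stays about 3 mm down under the cover's corner and springs up to 0 once the cover is pushed about 15 mm on.
- cover: blue filter cover, loose, 80 to 150 g: plate 100 (x) x 110 (y) x 9 mm with an upright rib across its middle, along x: 60 mm long, 6 mm thick, 26 mm above the plate. Origin: centre of its underside; axes as the collector's. Starts at x = 0, y = -70 mm of the collector; is clear of the rails at y = 40 mm, meets the stop bar at y = 85 mm. Once freed it slides with 1 to 3 N.
- rib_top (a point): centre of the top edge of the cover's rib, 35 mm above the cover's underside (26 mm above the plate). Push on the rib's -y face towards +y.
- jar: small glass paint jar with a red cap, 28 mm across, 36 mm tall, standing on the dust collector's deck beside the parking ledge, on the side away from the tab. Bystander. Origin at the centre of its underside.
- paint_green: paint bottle with a green cap, 32 mm across, 62 mm tall, standing on the table by the long side away from the tab. Bystander. Origin at the centre of its underside.
- paint_orange: the same, amber bottle with an orange cap. Bystander.
- paint_white: the same, with a white cap. Bystander.
- sanding_block: cork sanding block 40 x 80 x 25 mm lying on the table by the tab side. Bystander. Origin at the centre of its underside.
- model_hull: grey model boat hull about 170 x 30 x 45 mm lying on the table off the parking-ledge end. Bystander. Origin at the underside.
- screwdriver: screwdriver 150 mm long lying on the table off the covered end. Bystander.

How it is judged (in metres and radians):
On the way, in this order (a step that is already met when the one before it is completed fails the run):
1. the snap tab is pressed in while the cover is still on its seat (value of joint tab above 0.0025 m and y of cover in the frame of unit below -0.03 m), for 0.05 s.
2. the cover is pushed clear of the rails (y of cover in the frame of unit above 0.035 m), for 0.1 s.
At the end, for the whole second after the job is handed in: The cover lies flat and at rest on the parking ledge, its origin at y 35 to 95 mm of the dust collector (clear of the rails within 5 mm), within 35 mm of the centre line and 0.5 rad of straight, at deck height within 4 mm; the tab has sprung back up (y of cover in the frame of unit between 0.035 and 0.095 m and x of cover in the frame of unit between -0.035 and 0.035 m and z of cover in the frame of unit between 0.066 and 0.074 m and angle between cover's own z axis and vertical below 0.06 rad and angle between the y axis of cover and the y axis of unit, either way round below 0.5 rad and linear speed of cover below 0.01 m/s and value of joint tab below 0.002 m); the robot touches nothing.
It fails at once if the cover is lifted or tipped (z of cover in the frame of unit above 0.08 m or angle between cover's own z axis and vertical above 0.2 rad).
It fails at once if the cover is pushed off the machine (z of cover in the frame of unit below 0.06 m).
It fails at once if a thing standing around is disturbed (moved over 20 mm) (distance of any of jar, paint_green, paint_orange, paint_white, sanding_block, model_hull, screwdriver from where it was at the start of the episode above 0.02 m).
It also fails if it takes over 38 s, if anything falls off the work surface, if the arm or the gripper's body presses on something with over 40 N, if the wrist force passes 120 N, or if a joint passes its speed limit or range.

## Working session

There is one attempt and no reset: what is moved stays moved. The work goes in short steps, each a Python script; the robot and the scene stay as the last script left them, time stands still between calls to the robot, and variables do not carry over. Pictures are saved under pics/ and viewed, and the job is handed in when it is done.

```bash
ls; mkdir -p pics; python3 - <<'E'
from workcell import env
import cv2
print(env.observe())
for n in("scene","top","wrist"):
    f=env.grab_frame(n); cv2.imwrite(f"pics/{n}0.png",f["image"][:,:,::-1])
    print(n,f["K"].tolist(),f["k1"],f.get("view",f.get("mount")).tolist() if hasattr(f.get("view",f.get("mount")),'tolist') else f.get("view",f.get("mount")))
E
```

```text
pics
{'time_s': 0.0, 'joint_positions': array([ 6.36099218e+01,  1.48597926e+01,  8.80125000e+01,  1.56971768e-03,
        7.72326856e+01, -1.16204582e+01]), 'joint_vel': array([-0.10317663, -0.12681287,  0.04006578, -0.01142637, -0.0412274 ,
       -0.06333924]), 'joint_torque': array([ 7.20725639e-04, -4.46019888e+01, -2.90578687e+01, -4.89454142e-04,
        1.15388492e-02,  3.25794474e-05]), 'tool_pos': array([0.13995099, 0.53135338, 0.2304597 ]), 'eef_rot': array([[-8.38317611e-04, -9.66956983e-01,  2.54938210e-01],
       [-1.62940066e-03,  2.54939282e-01,  9.66955691e-01],
       [-9.99998321e-01,  3.95219499e-04, -1.78928043e-03]]), 'contact_force': array([ 0.28679344, -0.21850831, -0.36988124]), 'torque': array([-0.00504332,  0.01636448,  0.02268775]), 'opening': 0.9985858684380071}
scene [[460.8869888024983, 0.0, 321.7481021051324], [0.0, 460.8869888024983, 204.05856034038365], [0.0, 0.0, 1.0]] -0.021564463450905725 [[0.3346389892244611, 0.9423069032967891, 0.008628261125338937, -0.26428489312972686], [0.5108354269961596, -0.17370233864583987, -0.8419469484917786, -0.225881
[... 271 characters left out ...]
584288, -0.9994814935509831, 0.018770014735268955, 0.06607345619862903], [-0.9919662612560157, 0.023631040364621023, -0.12427594482058048, 0.6080837634439565], [0.12376795196587966, -0.021870481942149404, -0.9920701467566647, 0.9059501918836758], [0.0, 0.0, 0.0, 1.0]]
wrist [[319.73707843151874, 0.0, 316.25217922597705], [0.0, 319.73707843151874, 193.32167220235928], [0.0, 0.0, 1.0]] -0.025140373157605343 [[-2.593192001986271e-05, -0.29492187001585013, 0.9555213707258919, -0.1418628487541182], [-0.0010692828588303373, -0.9555208166140106, -0.2949217280083987, 0.0747023570354765], [0.999999427980687, -0.001029370509626023, -0.0002905764109083004, -0.0007957281843780084], [0.0, 0.0, 0.0, 1.0]]
```

View pics/scene0.png

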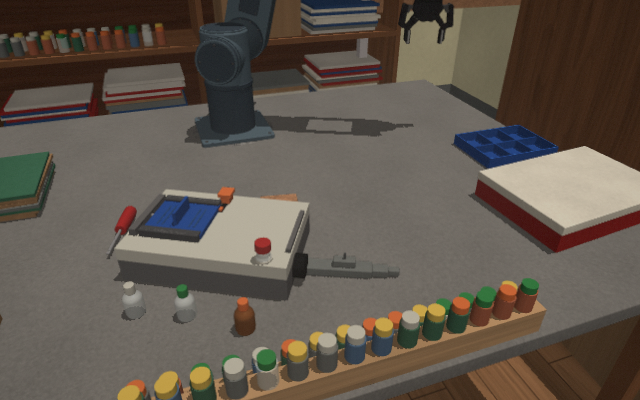

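View pics/top0.png

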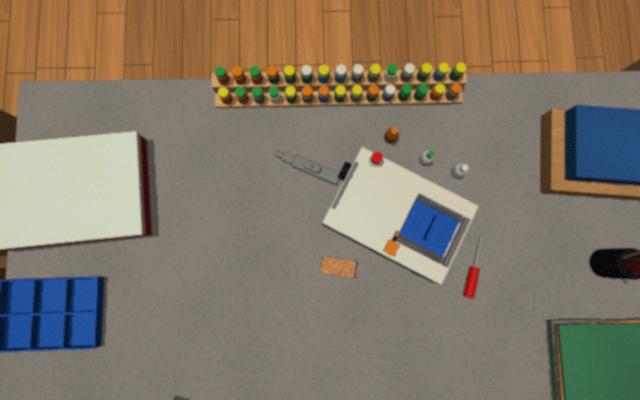

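View pics/wrist0.png

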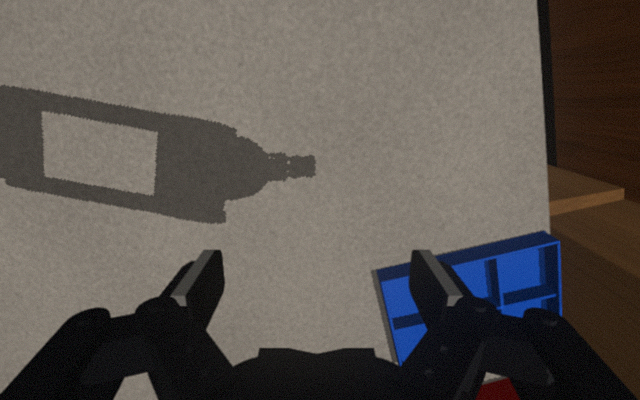

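```bash
cat > h.py <<'E'
import numpy as np, cv2
from workcell import env
def ray(f,uv,V=None):
    K=np.array(f["K"]); k=f["k1"]
    uv=np.atleast_2d(np.asarray(uv,float))
    D=np.array([k,0,0,0,0.])
    n=cv2.undistortPoints(uv.reshape(-1,1,2),K,D).reshape(-1,2)
    d=np.c_[n,np.ones(len(n))]
    V=np.array(f["view"]) if V is None else V
    R,t=V[:3,:3],V[:3,3]
    return -R.T@t, d@R
def onplane(f,uv,z,V=None):
    c,d=ray(f,uv,V)
    return c+d*((z-c[2])/d[:,2])[:,None]
def proj(f,P,V=None):
    V=np.array(f["view"]) if V is None else V
    p=np.atleast_2d(P)@V[:3,:3].T+V[:3,3]
    n=p[:,:2]/p[:,2:]; r2=(n**2).sum(1,keepdims=True)
    n=n*(1+f["k1"]*r2); K=np.array(f["K"])
    return n*[K[0,0],K[1,1]]+K[:2,2]
def wristview(f,o):
    T=np.eye(4);T[:3,:3]=o["eef_rot"];T[:3,3]=o["tool_pos"]
    return np.linalg.inv(T@np.array(f["mount"]))
E
python3 - <<'E'
from h import *
f=env.grab_frame("top"); im=f["image"]; hsv=cv2.cvtColor(im,cv2.COLOR_RGB2HSV)
roi=np.zeros(im.shape[:2],bool); roi[140:300,300:500]=1
def comp(m,name,z,amin=20):
    n,l,s,c=cv2.connectedComponentsWithStats((m&roi).astype(np.uint8))
    for i in range(1,n):
        if s[i,4]>amin:
            print(name,s[i].tolist(),c[i].round(1),onplane(f,c[i],z)[0].round(4))
            yield l==i
H,S,Vv=[hsv[...,i].astype(int) for i in range(3)]
for m in comp((H<18)&(S>200)&(Vv>150),"orange",.092): pass
for m in comp((H>105)&(H<130)&(S>150)&(Vv>60),"blue",.079,200):
    c=np.argwhere(m)[:,::-1]; p=onplane(f,c,.079)[:,:2]; print(cv2.minAreaRect(p.astype(np.float32)))
for m in comp((S<60)&(Vv>170),"white",.07,300):
    c=np.argwhere(m)[:,::-1]; p=onplane(f,c,.07)[:,:2]; r=cv2.minAreaRect(p.astype(np.float32)); print(r,cv2.boxPoints(r))
cv2.imwrite("pics/topz.png",cv2.resize(im[130:300,290:500,::-1],None,fx=3.5,fy=3.5,interpolation=cv2.INTER_CUBIC))
E
```

```text
orange [372, 153, 10, 10, 73] [376.8 157.3] [ 0.7111 -0.0758  0.092 ]
orange [386, 241, 12, 13, 102] [391.2 247.1] [ 0.508 -0.099  0.092]
orange [466, 268, 12, 29, 212] [471.8 282.5] [ 0.4267 -0.2715  0.092 ]
blue [400, 200, 58, 55, 1797] [428.8 227.4] [ 0.5501 -0.1883  0.079 ]
((0.5502951741218567, -0.18832197785377502), (0.10564824938774109, 0.08718157559633255), 60.91347122192383)
white [323, 147, 155, 137, 7439] [389.5 209.1] [ 0.5948 -0.1034  0.07  ]
((0.5838912725448608, -0.12814907729625702), (0.30072495341300964, 0.20022743940353394), 60.9114990234375) [[ 0.42330468 -0.21087502]
 [ 0.59827745 -0.30821759]
 [ 0.74447787 -0.04542314]
 [ 0.5695051   0.05191943]]
```

View pics/topz.png

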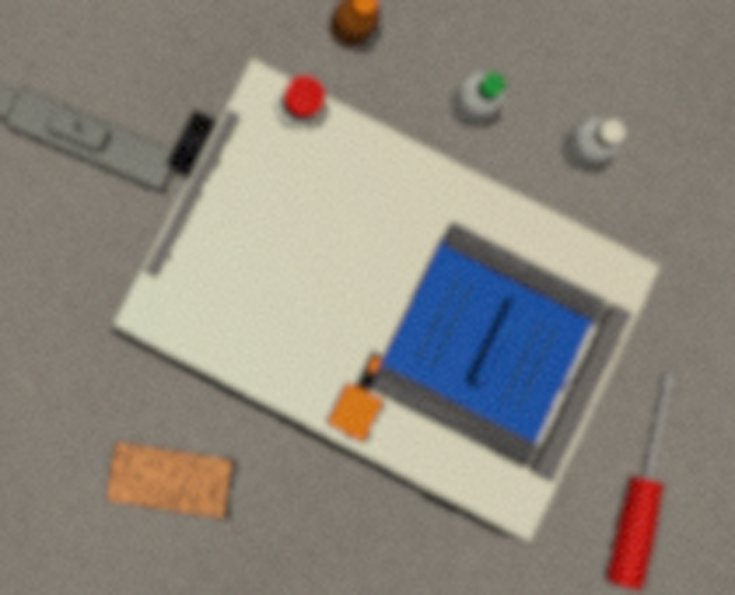

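```bash
cat >> h.py <<'E'
yx=np.array([0.48617,0.87386,0]); yx/=np.linalg.norm(yx); Z=np.array([0,0,1.]); xx=np.cross(yx,Z)
C=np.array([.5839,-.1281,0])
def W(x,y,z): return C+xx*x+yx*y+Z*z
def U(p): d=np.asarray(p)-C; return np.round([d@xx,d@yx,d[2]],4)
def rot(s):
    x=-Z; z=s*xx; return np.c_[x,np.cross(z,x),z]
def st():
    o=env.observe(); print(round(o["time_s"],2),U(o["tool_pos"]),o["contact_force"].round(2),round(float(o["opening"]),3)); return o
E
python3 - <<'E'
from h import *
for s in(1,-1): print(s,env.solve_ik(W(-.08,-.0115,.125),rot(s)),env.solve_ik(W(0,.046,.087),rot(s)))
env.set_gripper(0.0)
q={s:env.solve_ik(W(-.08,-.0115,.125),rot(s)) for s in(1,-1)}
j=env.observe()["joint_positions"]
s=min((k for k in q if q[k] is not None),key=lambda k:np.abs(np.array(q[k])-j).max()); print("s",s)
env.goto(W(-.08,-.0115,.125),rot(s)); o=st()
f=env.grab_frame("scene"); cv2.imwrite("pics/s1.png",cv2.resize(f["image"][100:300,80:340,::-1],None,fx=3,fy=3))
o=env.observe(); f=env.grab_frame("wrist"); cv2.imwrite("pics/w1.png",f["image"][:,:,::-1])
E
```

```text
1 [-2.33980058e+01  1.72114215e+01  1.00766812e+02 -2.54444375e-14
  6.20217661e+01  5.69126871e+00] [-1.86701258e+01  2.82878666e+01  8.93799418e+01 -2.54444375e-14
  6.23321916e+01  1.04191487e+01]
-1 [-2.33980058e+01  1.72114215e+01  1.00766812e+02 -2.54444375e-14
  6.20217661e+01 -1.74308731e+02] [-1.86701258e+01  2.82878666e+01  8.93799418e+01 -2.54444375e-14
  6.23321916e+01 -1.69580851e+02]
s 1
3.58 [-0.0802 -0.0107  0.1251] [-0.09  0.19 -0.19] -0.002
```

View pics/s1.png

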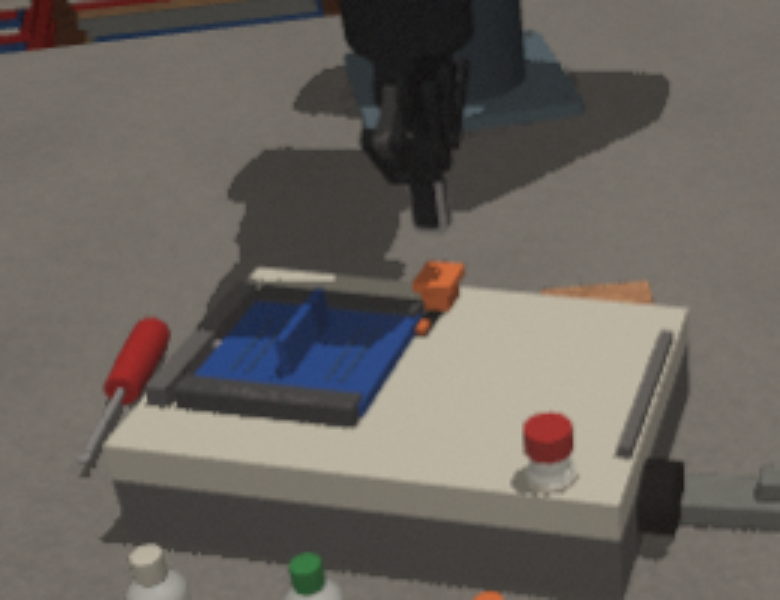

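View pics/w1.png

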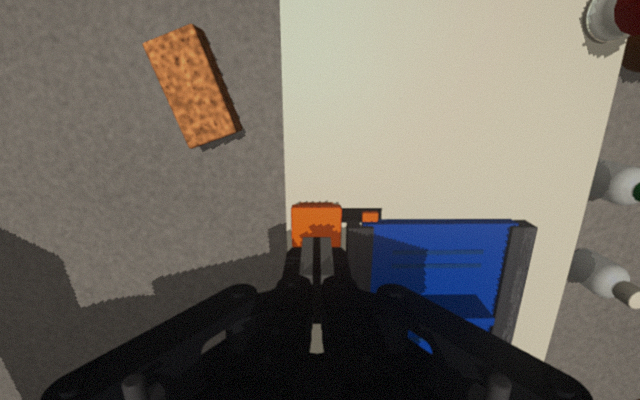

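The closed fingertips sit over the orange tab: in the wrist view the tips are at about (317,240) and the tab spans 292–341. The cover is still seated. I'll press now.

```bash
python3 - <<'E'
from h import *
env.servo_line(W(-.08,-.0115,.095),feed=.06); st()
r=env.servo_line(W(-.08,-.0115,.081),feed=.02,threshold=12); print(r); st()
env.sleep(.2); st()
f=env.grab_frame("scene"); cv2.imwrite("pics/s2.png",cv2.resize(f["image"][100:300,80:340,::-1],None,fx=3,fy=3))
E
```

```text
4.33 [-0.08   -0.0115  0.0948] [1.24 0.54 0.13] 0.001
True
4.92 [-0.0794 -0.0115  0.084 ] [-0.61  0.1   6.94] 0.003
5.12 [-0.0794 -0.0115  0.084 ] [-1.66  0.42  8.2 ] -0.002
```

View pics/s2.png

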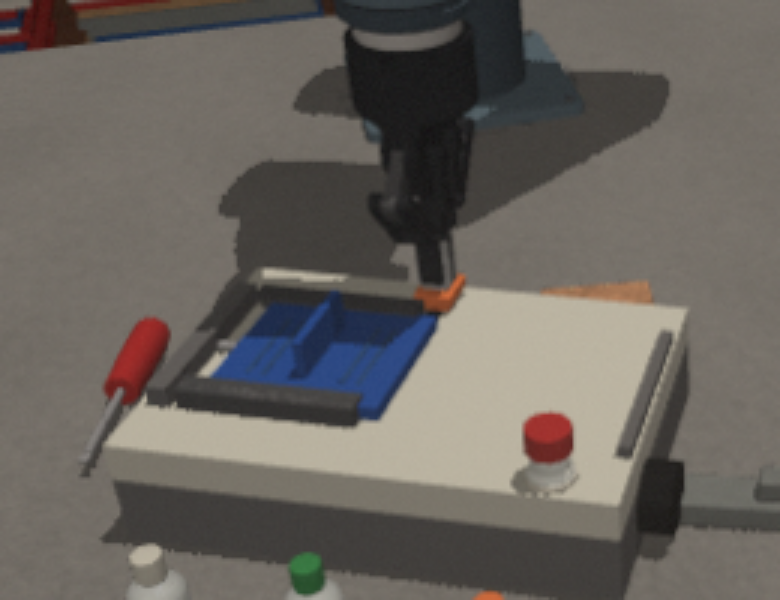

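The tab is down and the cover has hopped forward: its rear gap and the pin are now visible, and the rib is at about (315,330) in the crop. Next I'll go behind the rib.

```bash
python3 - <<'E'
from h import *
env.servo_line(W(-.08,-.0115,.14),feed=.15)
f=env.grab_frame("scene"); cv2.imwrite("pics/s3.png",cv2.resize(f["image"][100:300,80:340,::-1],None,fx=3,fy=3))
env.servo_line(W(0,-.088,.14),feed=.12); st()
r=env.servo_line(W(0,-.088,.087),feed=.05,threshold=6); print(r); st()
f=env.grab_frame("scene"); cv2.imwrite("pics/s4.png",cv2.resize(f["image"][100:300,80:340,::-1],None,fx=3,fy=3))
o=env.observe(); f=env.grab_frame("wrist"); cv2.imwrite("pics/w4.png",f["image"][:,:,::-1])
E
```

```text
6.82 [-0.0006 -0.0875  0.1399] [ 0.25 -1.04  0.12] -0.001
False
8.03 [ 0.0003 -0.088   0.0874] [ 0.99 -0.27 -0.68] 0.002
```

View pics/s4.png

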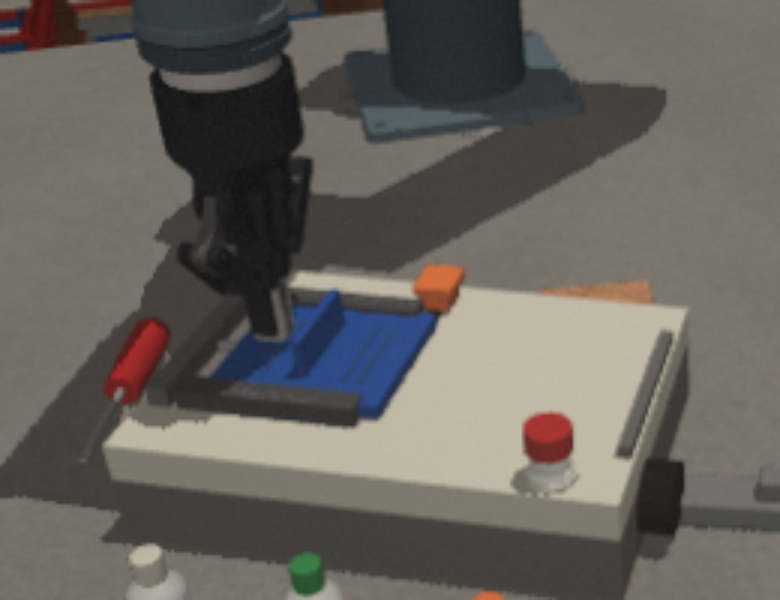

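View pics/w4.png

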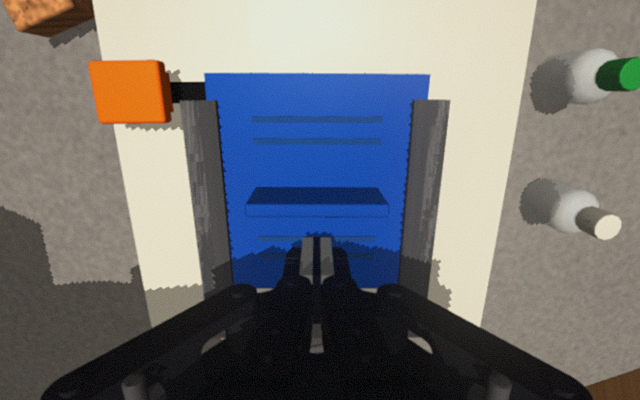

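The fingertips are centred behind the rib: tips at (317,240) and the rib spans 246–390 at row 205 in the wrist view. They aren't touching the plate. I'll push now.

```bash
python3 - <<'E'
from h import *
print(env.servo_line(W(0,-.03,.087),feed=.04,threshold=15)); st()
f=env.grab_frame("wrist"); cv2.imwrite("pics/w5.png",f["image"][:,:,::-1])
print(env.servo_line(W(0,.046,.087),feed=.04,threshold=15)); st()
env.sleep(.2)
f=env.grab_frame("scene"); cv2.imwrite("pics/s6.png",cv2.resize(f["image"][100:300,80:340,::-1],None,fx=3,fy=3))
E
```

```text
False
9.72 [ 0.     -0.0301  0.087 ] [-0.22  1.88  0.14] -0.003
False
11.82 [-0.     0.046  0.087] [-0.82  0.25  0.28] 0.001
```

View pics/s6.png

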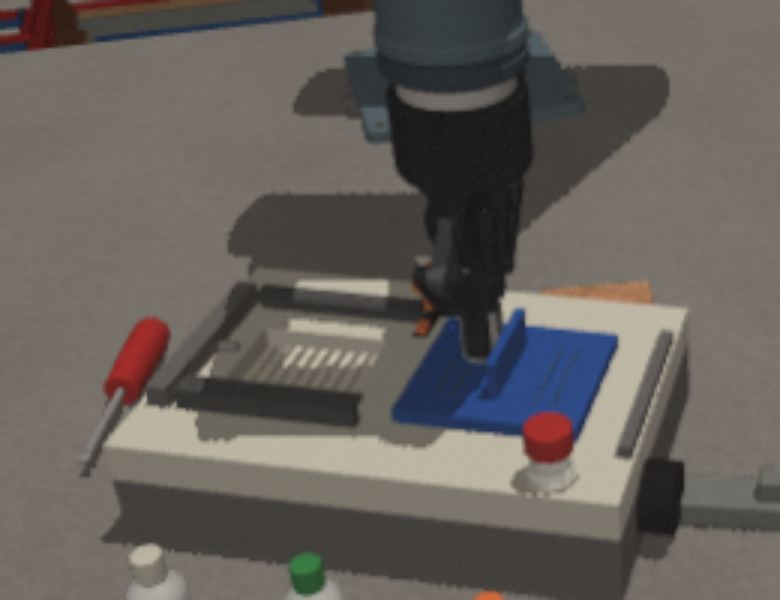

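The cover is past the rails and straight, and the filter is open. I'll back off, lift away and measure.

```bash
python3 - <<'E'
from h import *
env.servo_line(W(0,.034,.087),feed=.06)
env.servo_line(W(0,.034,.2),feed=.15)
env.servo_line(W(-.15,-.09,.24),feed=.2); o=st()
f=env.grab_frame("top"); im=f["image"]
cv2.imwrite("pics/t7.png",cv2.resize(im[130:300,290:500,::-1],None,fx=3.5,fy=3.5,interpolation=cv2.INTER_CUBIC))
hsv=cv2.cvtColor(im,cv2.COLOR_RGB2HSV); H,S,V=[hsv[...,i].astype(int) for i in range(3)]
m=(H>105)&(H<130)&(S>150)&(V>60); r=np.zeros_like(m); r[140:300,300:500]=1
n,l,s,c=cv2.connectedComponentsWithStats((m&r).astype(np.uint8)); i=1+s[1:,4].argmax()
p=onplane(f,np.argwhere(l==i)[:,::-1],.079); q=np.array([U(a)[:2] for a in p],np.float32)
print(U(onplane(f,c[i],.079)[0]),cv2.minAreaRect(q))
m=(H<18)&(S>200)&(V>150); n,l,s,c=cv2.connectedComponentsWithStats((m&r).astype(np.uint8))
for i in range(1,n):
    if s[i,4]>20: print(s[i].tolist(),c[i].round(1),U(onplane(f,c[i],.092)[0]))
g=env.grab_frame("scene"); cv2.imwrite("pics/s7.png",cv2.resize(g["image"][100:300,80:340,::-1],None,fx=3,fy=3))
print(proj(g,[W(-.08,-.0115,.092),W(-.08,-.0115,.084)]).round(1))
E
```

```text
14.47 [-0.1495 -0.0897  0.2398] [ 0.54 -0.06 -0.88] 0.001
[-0.0007  0.0591  0.079 ] ((-0.0004499964416027069, 0.05924999341368675), (0.1046999841928482, 0.09449998289346695), 90.0)
[372, 153, 10, 10, 73] [376.6 157.4] [0.0852 0.1078 0.092 ]
[386, 241, 12, 13, 103] [391.2 247. ] [-0.0804 -0.0113  0.092 ]
[469, 268, 9, 15, 98] [473.3 274.8] [-0.0511 -0.1977  0.092 ]
[[226.  190.5]
 [226.4 194. ]]
```

View pics/t7.png

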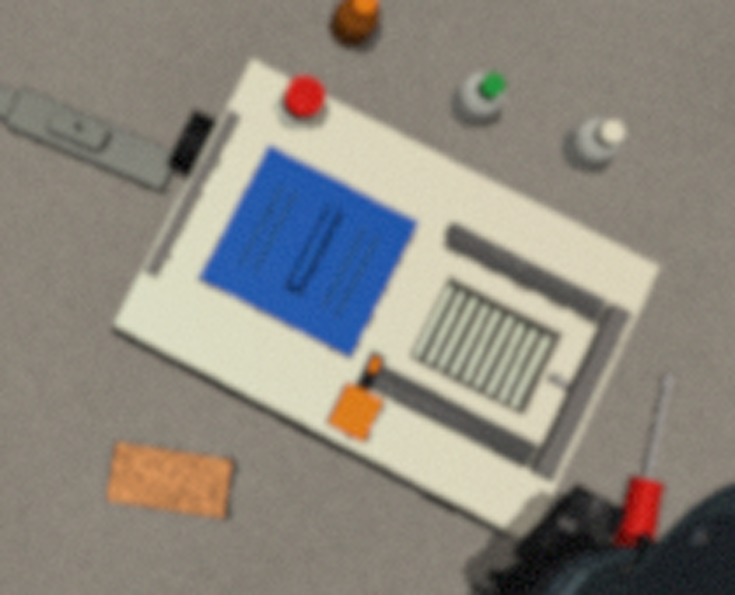

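View pics/s7.png

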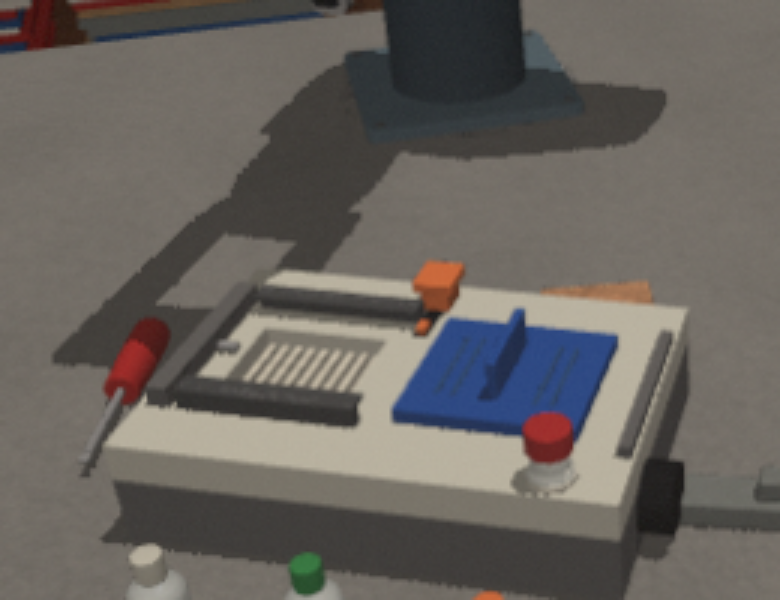

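The cover lies flat at y ≈ 59 mm, x ≈ 0, straight. The tab looks the same as in the picture before the press (top at about (440,272) in the crop), so it is up. The bystanders are unmoved and the robot is clear.

```bash
python3 -c "
from h import *
env.finish_job(); st()"
```

```text
the job is handed in; nothing more can be done
the job is handed in; nothing more can be done
```

The filter is open and the blue cover lies flat on the parking ledge. I handed the job in shortly after the 14.5 s mark, of the 38 s allowed. `finish_job` gives no verdict.

- **How it was done:** I found the collector in the top camera; its deck measured 300.7 × 200.2 mm against the given 300 × 200. I pressed the tab down with the closed fingertips (about 8 N), and the cover hopped free. I then pushed the rib's -y face with the fingertips and backed the arm off.
- **Cover:** its centre was at x ≈ -0.5 mm and y ≈ 59 mm of the collector. It was straight, and in the pictures it lay flat.
- **Tab:** it was back up, in the same place in the images as before the press.
- **Bystanders:** nothing standing around had visibly moved. The arm hid part of the screwdriver in the last top view, but the scene view showed it where it was.
- **Robot:** it stood clear, touching nothing, and the force reading was only noise (about 1 N).
- **Check that disagreed:** the blue patch measured about 105 × 94 mm against the true 110 × 100. I put this down to blurred edges in the colour mask; its centre is not affected.

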